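# Interlock U-channels in the parts tray

## Task

Two bare aluminium U-channels lie open side up, side by side, in the shallow black tray. Take the loose channel of the same width and length that lies open side down on the bench, and set it down, without dropping it, open side down across the two, so that one of its flanges stands right on the floor of each channel's trough, square with them and with the ends about level. The two channels stay lying in the tray, and the short offcut of the same section stays where it is.

Things in the scene. Friction and masses are not known exactly. Their poses are not given: they have to be found in the camera images.
- channel_down: Loose full-length aluminium U-channel lying open side DOWN on the bench: 120 mm long, 50 mm wide outside (44 inside), 35 mm high, 3 mm thick, about 130 g. Origin: middle of its open underside, level with the lower edges of its flanges; the web's outside is at z = +35 mm. x along its length, y across, z up. Can be gripped from above across its 50 mm width; it is placed the same way up.
- channel_left: Left (+y side) of the two channels lying open side UP in the tray, loose, same size as the loose one. Origin: middle of the underside of its web; trough floor at z = +3 mm, flange tops at z = +35 mm. x along its length, y across, to the left, z up. The two lie nearly parallel, about 59 mm between centres (9 mm gap); the third belongs midway between them, one flange in each trough.
- channel_right: Right (-y side) of the two channels lying open side UP in the tray; loose; size, origin and axes as the left one. The tray under both is fixed, black, 172 mm (along the channels) by 160 mm outside, its floor 5 mm and its rim 15 mm above the bench.
- offcut: Bystander: a short offcut of the same channel lying open side DOWN on the bench, only 60 mm long, 50 mm wide, 35 mm high. Origin: middle of its open underside, x along its length, z up. Not to be used or moved.
There are look-alikes about, which are no part of the job. Leave any red look-alike of the channel_down alone.

How it is judged (in metres and radians):
At the end, for the whole second after the job is handed in: The loose full-length channel rests open side down, level within 7 deg, a flange on each trough floor (within 5 mm), 10 to 44 mm beside each channel's middle line, ends within 20 mm, parallel within 11 deg; the two channels still lie flat (7 deg); all three at rest (x of channel_down in the frame of channel_left between -0.02 and 0.02 m and y of channel_down in the frame of channel_left between -0.044 and -0.01 m and z of channel_down in the frame of channel_left between -0.001 and 0.008 m and angle between the x axis of channel_down and the x axis of channel_left, either way round below 0.2 rad and angle between each of channel_left, channel_right, channel_down's own z axis and vertical below 0.12 rad and x of channel_down in the frame of channel_right between -0.02 and 0.02 m and y of channel_down in the frame of channel_right between 0.01 and 0.044 m and z of channel_down in the frame of channel_right between -0.001 and 0.008 m and angle between the x axis of channel_down and the x axis of channel_right, either way round below 0.2 rad and linear speed of each of channel_down, channel_left, channel_right below 0.02 m/s); the robot touches nothing.
It fails at once if the loose channel is dropped or thrown (moves faster than 0.6 m/s while the fingers do not touch it: a fall of about 2 cm) (linear speed of channel_down above 0.6 m/s and contact force between channel_down and the fingers below 0.02 N).
It fails at once if a channel in the tray is moved more than 30 mm (distance of any of channel_left, channel_right from where it was at the start of the episode above 0.03 m).
It fails at once if the short offcut is moved more than 20 mm (distance of offcut from where it was at the start of the episode above 0.02 m).
It also fails if it takes over 35 s, if anything falls off the work surface, if the arm or the gripper's body presses on something with over 40 N, if the wrist force passes 120 N, or if a joint passes its speed limit or range.

## Robot

A 6-joint arm with a two-finger parallel gripper is mounted at the origin on the work surface. World frame = base frame: x ahead of the robot, y to its left, z up, the work surface at z = 0. Lengths are in m, angles in degrees, forces in N, time in s.
With the tool pointing down it reaches from about 0.35 to 0.875 m from the base axis. Payload 4.2 kg.
Tool frame: the origin (TCP) lies midway between the tips of the shut fingers; the grasp point (between the pads) lies 19 mm behind it; x points along the fingers, y is the direction in which the jaws open and shut, and the axes are right-handed (so a half turn about x gives the same grasp; the last joint's range is limited). The gripper opens to 87 mm and grips with 3 to 60 N. Pads are 19 mm wide; open, the fingers measure 117 mm over their backs; the gripper's body (75 mm by 190 mm) begins 51 mm behind the grasp point.
Start: joints at [-62.074, 22.042, 0.453, 0, -68.411, -14.817], TCP at [0.142, -0.609, 0.223] pointing down, gripper open.
Joint ranges: [-179.83, 179.83], [-69.29, 118.12], [-61.27, 80.66], [-181.25, 117.63], [-171.15, -9.14], [-177.46, 177.46]. Speed limits (degrees/s): [159.86, 159.86, 180, 180, 180, 180].

## Interface

Orientations are given as a 3x3 rotation matrix whose columns are the frame's x, y, z axes.
In Python, from station import r gives the robot as it stands.
- The arm moves only by the tool play_rows, never from a script. Its argument "plan" is a list that holds one entry, the list of rows, each a list of 6 numbers: the shift along the tool's x, y, z in cm, then the turn, a rotation vector about the tool's x, y, z in units of 10 degrees (1.0 is 10 degrees). A call has 1 to 5 rows; each row is the pose to reach, as a shift and turn from the pose commanded when the call began, along the tool's axes at that moment; what a row does not reach only later rows make up. A row lasts 1/8 s, in which the tool goes at most 62.5 mm and 10.7 degrees, less where a joint would pass 70% of its speed; a pose out of reach is approached as far as the arm can. A call with a gripper value outside its range is refused whole. "hand" is the opening, from 0 (shut) to 1 (fully open), set as the call begins (left out, the last holds). The fingers move at their own pace and stop on an object; the grip force is fixed at half the most. Time passes only in rows, so rows that repeat a pose let the fingers close. It gives the time, the measured TCP pose, the force and the opening at its end, in the units of the state.
- r.sense(): the state, without advancing time (a new reading comes with each control period).
- r.capture(name): name is "side" or "top" or "wrist"; returns (picture, depth): 480x640x3 uint8, blue, green, red; 480x640 float32, m along the optical axis (not along the pixel's ray), 0 where there is no reading.
- r.get_calibration(name): a dict with "vfov" (degrees; the focal length in pixels is half the picture's height over the tangent of half this angle, whatever the lens; pixels are square), "cx", "cy" (the principal point, pixels), "distortion" ([k1, k2, p1, p2, k3] as OpenCV has them; the pictures are not rectified), "rvec" (rotation vector, rad) and "tvec" (3), from world to camera coordinates, as OpenCV has them. Camera axes: x right, y down, z forward; pixel columns grow to the right and rows downward; lengths in m; the calibration is good to about 2 mm. A picture is of the moment at which its call begins: read the wrist's pose just before it. get_calibration takes no time and is no camera call; for the wrist camera it gives the pose at the moment of the call.
- r.finish_job(): hands the job in, once; it reports no verdict.
The state is a dict: "time_s": time; "joints": joint angles; "joint_velocities": joint speeds; "effort": joint torques, N m; "tcp_pos": TCP position; "ee_rot": TCP orientation; "wrist_force": force on the tool from outside, world axes, zero at the start; "moment": the same for the moment, N m; "gripper_width": opening from 0.0 (shut) to 1.0 (fully open).
Only numpy, scipy, OpenCV 4.12 (cv2) and the standard library are available. Lean on these libraries where they do the work, as an engineer would, in place of code of your own. Each camera call takes 0.05 s, during which the arm holds its last target.

## Working session

There is one attempt and no reset: what is moved stays moved. The work goes in short steps, Python scripts to look and compute and a tool call to move; the robot and the scene stay as the last step left them, time stands still between calls to the robot, and variables do not carry over. Pictures are saved under pics/ and viewed, and the job is handed in when it is done.

Besides the shell and the picture viewer there is one more tool, called after "Request:" as name(argument=value, ...) on one line, values as JSON. play_rows: Moves the arm, as the interface text tells. Its arguments: {"type":"object","properties":{"plan":{"type":"array","items":{"type":"array","items":{"type":"array","items":{"type":"number"}}}},"hand":{"type":"number"}},"required":["plan"]}

```bash
mkdir -p pics
python3 - <<'E'
from station import r
import cv2,numpy as np
for n in("top","side"):
    p,d=r.capture(n); cv2.imwrite(f"pics/{n}0.png",p); np.save(f"{n}0.npy",d); print(n,r.get_calibration(n))
print(r.sense())
E
```

```text
top {'vfov': 47.34443538659297, 'cx': 319.50910728252654, 'cy': 236.34437063029534, 'distortion': array([-0.16445042,  0.        ,  0.        ,  0.        ,  0.        ]), 'rvec': array([ 2.18634618, -2.17420943,  0.01980486]), 'tvec': array([-0.01599859,  0.45873005,  0.88963116])}
side {'vfov': 45.5177088686519, 'cx': 311.3214508822834, 'cy': 248.50301290365024, 'distortion': array([0.02026232, 0.        , 0.        , 0.        , 0.        ]), 'rvec': array([ 0.78770753, -2.48266851,  1.20341681]), 'tvec': array([0.35371737, 0.22904725, 0.75343206])}
{'time_s': 0.1, 'joints': array([-6.20772694e+01,  2.20891386e+01,  3.89352491e-01, -2.36439219e-02,
       -6.84112380e+01, -1.48160031e+01]), 'joint_velocities': array([-0.0122382 , -0.1225872 ,  0.25168197,  0.11104591, -0.01781475,
       -0.0043729 ]), 'effort': array([-5.50342372e-05, -3.91689062e+01,  1.87935555e+01,  4.23192143e+00,
        1.34691037e-02, -6.94691153e-05]), 'tcp_pos': array([ 0.14161824, -0.60821131,  0.22155591]), 'ee_rot': array([[-5.68346640e-04, -2.26616860e-01,  9.73983817e-01],
       [ 1.89180463e-03,  9.73981988e-01,  2.26617539e-01],
       [-9.99998049e-01,  1.97138441e-03, -1.24844564e-04]]), 'wrist_force': array([-0.09334111,  0.22774321, -0.14410362]), 'moment': array([-0.00365205, -0.02468201, -0.01103273]), 'gripper_width': 1.0004962544960676}
```

View pics/top0.png

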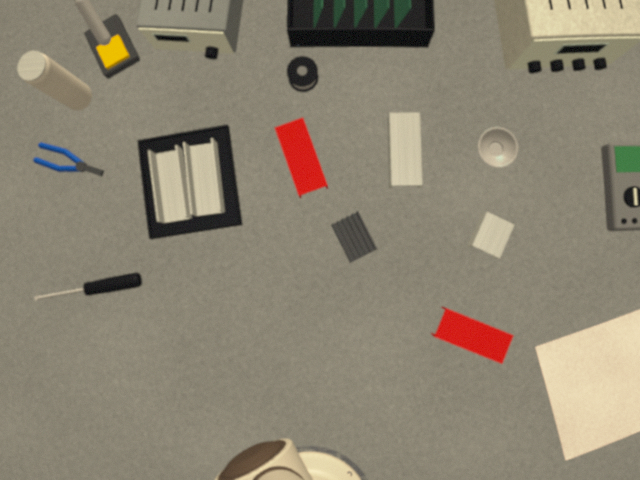

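View pics/side0.png

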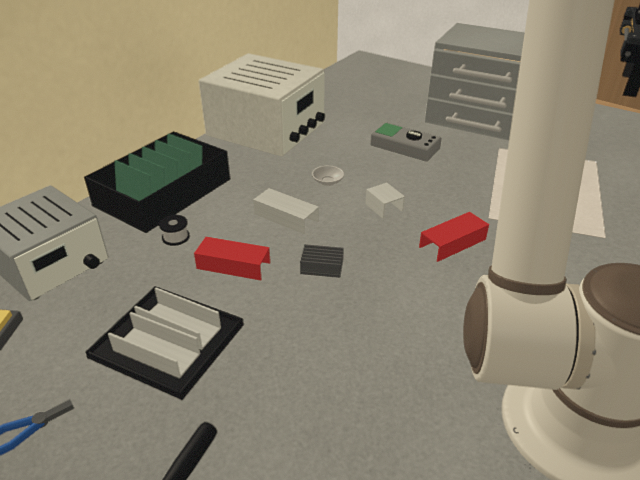

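The top view shows the loose bare channel at about (405,149) and the tray with its two channels at (190,182). The offcut is at (493,235), with red look-alikes at (301,157) and (473,335). Next I'll enlarge these areas.

```bash
cat > h.py <<'E'
import cv2,numpy as np
def K(c,H=480):
    f=H/2/np.tan(np.radians(c['vfov']/2)); return np.array([[f,0,c['cx']],[0,f,c['cy']],[0,0,1.]])
def onz(c,pts,z):
    R,_=cv2.Rodrigues(np.array(c['rvec'],float)); t=np.array(c['tvec'],float).ravel()
    u=cv2.undistortPoints(np.array(pts,float).reshape(-1,1,2),K(c),np.array(c['distortion'],float)).reshape(-1,2)
    o=-R.T@t; ds=np.c_[u,np.ones(len(u))]@R
    return o+ds*((z-o[2])/ds[:,2])[:,None]
def proj(c,P):
    return cv2.projectPoints(np.array(P,float).reshape(-1,1,3),np.array(c['rvec'],float),np.array(c['tvec'],float),K(c),np.array(c['distortion'],float))[0].reshape(-1,2)
def crop(p,x0,y0,w,h,s,name):
    a=cv2.resize(p[y0:y0+h,x0:x0+w],None,fx=s,fy=s,interpolation=cv2.INTER_CUBIC)
    st=10 if s>=5 else 20
    for x in range((x0//st+1)*st,x0+w,st): cv2.line(a,((x-x0)*s,0),((x-x0)*s,6),(0,255,255),1);cv2.putText(a,str(x),((x-x0)*s-10,18),0,.35,(0,255,255),1)
    for y in range((y0//st+1)*st,y0+h,st): cv2.line(a,(0,(y-y0)*s),(6,(y-y0)*s),(0,255,255),1);cv2.putText(a,str(y),(8,(y-y0)*s+4),0,.35,(0,255,255),1)
    cv2.imwrite(name,a)
E
python3 - <<'E'
import cv2; from h import *
p=cv2.imread("pics/top0.png"); crop(p,130,120,120,120,5,"pics/ctray.png"); crop(p,370,100,70,100,6,"pics/cch.png")
E
```

```text
(no output)
```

View pics/ctray.png

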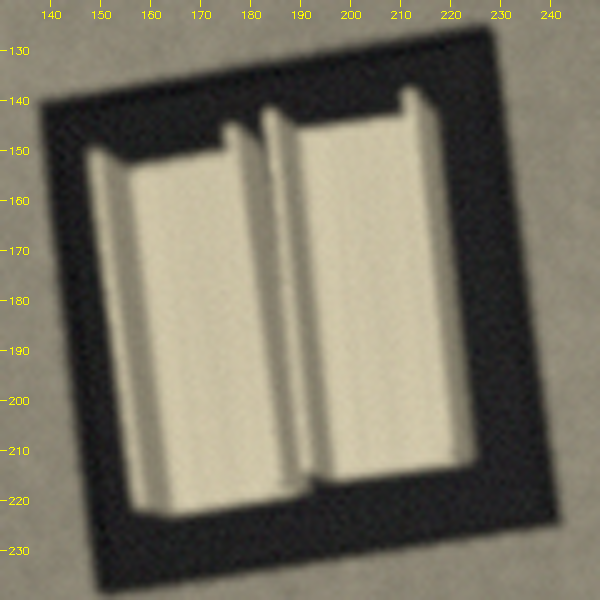

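View pics/cch.png

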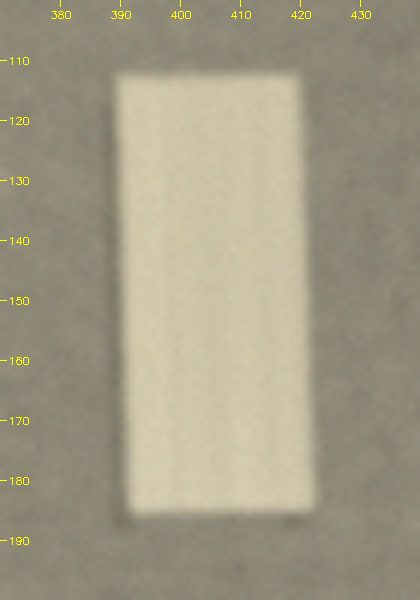

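```bash
cat > fit.py <<'E'
from station import r
from h import *
from scipy.optimize import least_squares
c=r.get_calibration("top"); p=cv2.imread("pics/top0.png")
def W(q,P):
    x,y,z,a=q; P=np.array(P,float); R=np.array([[np.cos(a),-np.sin(a),0],[np.sin(a),np.cos(a),0],[0,0,1]]); return P@R.T+[x,y,z]
def fit(P,U,z,g):
    s=least_squares(lambda q:(proj(c,W([q[0],q[1],z,q[2]],P))-U).ravel(),g,x_scale=[.1,.1,.1]); 
    print(np.round(s.x,4),np.degrees(s.x[2]).round(2)); print(np.round(s.fun.reshape(-1,2),1).tolist()); return [s.x[0],s.x[1],z,s.x[2]]
L,O,I=.06,.025,.022
U=np.array([[389.5,112.5],[419.5,112.5],[422,185],[391.5,185.5]])
print(onz(c,U,.035))
g=onz(c,[[170,185],[205,178],[405,149]],.02)
d=fit([[L,O,.035],[L,-O,.035],[-L,-O,.035],[-L,O,.035]],U,0,[*g[2][:2],0])
l=fit([[L,O,.035],[L,-I,.035],[L,I,.003],[-L,I,.003]],np.array([[147.5,149.5],[174.5,145],[156.5,152.5],[164.5,223]]),.005,[*g[0][:2],.1])
q=fit([[L,O,.035],[L,-I,.035],[L,I,.003],[-L,I,.003],[-L,-O,0]],np.array([[182.5,141.5],[210.5,137],[189.5,146],[196.5,216],[225,213]]),.005,[*g[1][:2],.1])
S=5;x0,y0=130,120
a=cv2.resize(p[y0:y0+120,x0:x0+120],None,fx=S,fy=S,interpolation=cv2.INTER_CUBIC)
for qq,col in((l,(0,0,255)),(q,(255,0,0))):
  for y,z in((O,.035),(I,.035),(I,.003),(-I,.003),(-I,.035),(-O,.035),(-O,0),(O,0)):
    e=((proj(c,W(qq,[[L,y,z],[-L,y,z]]))-[x0,y0]+.5)*S).astype(int); cv2.line(a,tuple(map(int,e[0])),tuple(map(int,e[1])),col,1)
cv2.imwrite("pics/ov.png",a)
dx=W([q[0]-l[0],q[1]-l[1],0,0],[[0,0,0]]); A=l[3]; dd=np.array(l[:2])-np.array(q[:2]); print("rel",dd@[np.cos(A),np.sin(A)],dd@[-np.sin(A),np.cos(A)])
E
python3 fit.py
```

```text
[[ 0.66062025 -0.12725085  0.035     ]
 [ 0.6611022  -0.17645455  0.035     ]
 [ 0.54127994 -0.17897854  0.035     ]
 [ 0.54013191 -0.12964395  0.035     ]]
[ 0.6008 -0.1531  0.02  ] 1.15
[[-0.2, 0.2], [0.3, -0.1], [0.2, -0.0], [-0.2, -0.1]]
[0.5445 0.2372 0.1572] 9.01
[[0.3, 0.2], [0.5, -0.1], [-0.7, 0.7], [-0.2, -0.8]]
[0.5555 0.1793 0.1309] 7.5
[[0.2, 0.6], [-0.0, 1.0], [0.1, -0.1], [0.3, -0.5], [-0.5, -1.0]]
rel -0.0018190543313905201 0.05889049080990633
```

View pics/ov.png

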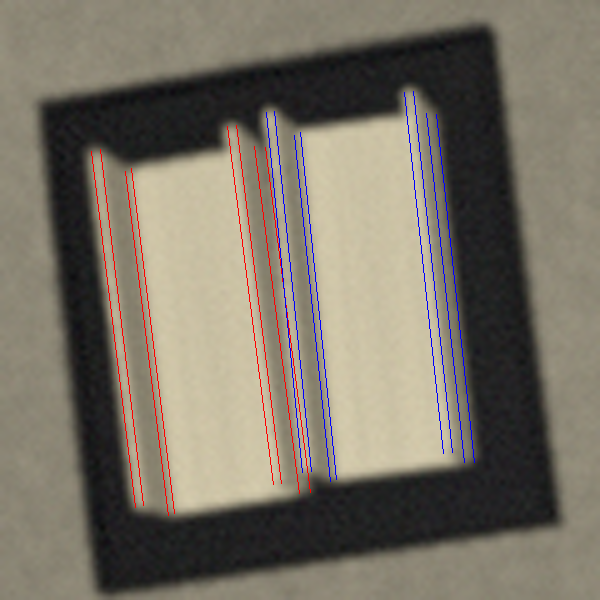

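The fit agrees with the given sizes: 58.9 mm spacing, parallel to within 1.5°, and 50x120 mm for the loose channel. The place target is (0.550, 0.208) at yaw about 8.2°, and the loose channel is at (0.601, -0.153) with yaw 1.15°.

```bash
cat > go.py <<'E'
from station import r
import numpy as np,sys
from scipy.spatial.transform import Rotation as Ro
def go(x,y,z,yaw):
    s=r.sense(); R=np.array(s['ee_rot']); a=np.radians(yaw)
    Y=np.array([-np.sin(a),np.cos(a),0]); X=np.array([0,0,-1.]); D=np.c_[X,Y,np.cross(X,Y)]
    sh=R.T@(np.array([x,y,z])-s['tcp_pos'])*100; rv=np.degrees(Ro.from_matrix(R.T@D).as_rotvec())/10
    print('t',s['time_s'],'tcp',np.round(s['tcp_pos'],4),'F',np.round(s['wrist_force'],1),'w',round(float(s['gripper_width']),3),'shift cm',np.round(sh,2),'turn',np.round(rv,2),'dist cm',np.linalg.norm(sh).round(1),'joints',np.round(s['joints'],0))
go(*map(float,sys.argv[1:5]))
E
python3 go.py .6008 -.1531 .16 1.15
```

```text
t 0.1 tcp [ 0.1416 -0.6082  0.2216] F [-0.1  0.2 -0.1] w 1.0 shift cm [ 6.22 33.91 55.04] turn [ 1.19 -0.   -0.01] dist cm 64.9 joints [-62.  22.   0.  -0. -68. -15.]
```

Request:
play_rows(plan=[[[0,3,4.9,0.1,0,0],[0,6,9.8,0.2,0,0],[0,9,14.7,0.3,0,0],[0,12,19.6,0.4,0,0],[0,15,24.5,0.6,0,0]]], hand=1)

```text
time_s: 0.72
tcp_pos: [0.3473, -0.4054, 0.2223]
ee_rot: [[-0.0, -0.123, 0.992], [0.0, 0.992, 0.123], [-1.0, 0.0, -0.0]]
wrist_force: [1.2, -0.8, -0.4]
gripper_width: 1.004
```

Request:
play_rows(plan=[[[0,3,4.9,0.1,0,0],[0,6,9.8,0.2,0,0],[0,9,14.7,0.3,0,0],[0,12,19.6,0.4,0,0],[0,15,24.5,0.5,0,0]]])

```text
time_s: 1.35
tcp_pos: [0.572, -0.2264, 0.2222]
ee_rot: [[-0.001, -0.036, 0.999], [0.0, 0.999, 0.036], [-1.0, 0.0, -0.001]]
wrist_force: [1.4, -0.7, 0.4]
gripper_width: 0.996
```

```bash
python3 go.py .6008 -.1531 .16 1.15
```

```text
t 1.35 tcp [ 0.572  -0.2264  0.2222] F [ 1.4 -0.7  0.4] w 0.996 shift cm [6.22 7.22 3.15] turn [ 0.09 -0.   -0.  ] dist cm 10.0 joints [ -7.  21.  -1.  -0. -68. -81.]
```

Request:
play_rows(plan=[[[0,2.0,0,0,0,0],[0,4.5,0.5,0,0,0],[0,4.5,0.5,0,0,0],[0,4.5,0.5,0,0,0]]])

```text
time_s: 1.85
tcp_pos: [0.5736, -0.1832, 0.2225]
ee_rot: [[-0.0, -0.037, 0.999], [-0.0, 0.999, 0.037], [-1.0, -0.0, -0.0]]
wrist_force: [-0.0, 0.6, -0.1]
gripper_width: 1.002
```

```bash
python3 go.py .6008 -.1531 .16 1.15
python3 - <<'E'
from station import r
from h import *
c=r.get_calibration("wrist"); p,d=r.capture("wrist"); cv2.imwrite("pics/w1.png",p); print(c)
E
```

```text
t 1.85 tcp [ 0.5736 -0.1832  0.2225] F [-0.   0.6 -0.1] w 1.002 shift cm [6.25 2.9  2.83] turn [ 0.09 -0.    0.  ] dist cm 7.5 joints [ -2.  20.  -3.   0. -67. -86.]
{'vfov': 61.89566650102473, 'cx': 315.24736077200697, 'cy': 244.09411912110644, 'distortion': array([-0.0566365,  0.       ,  0.       ,  0.       ,  0.       ]), 'rvec': array([-2.02324688, -2.09824011, -0.32031982]), 'tvec': array([ 0.20377308, -0.57756944,  0.22364118])}
```

View pics/w1.png

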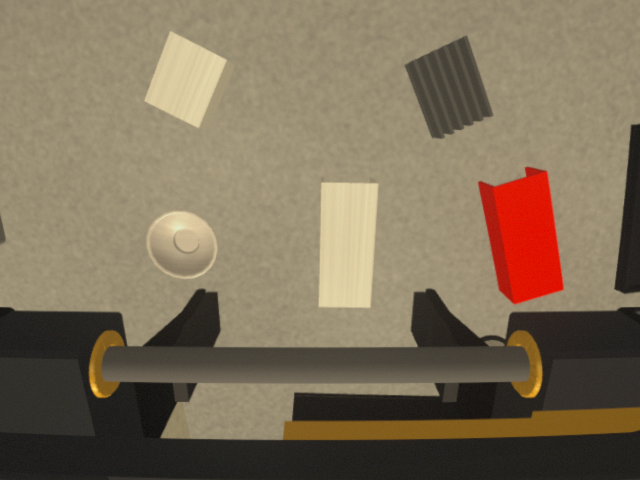

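The wrist view shows the loose channel's web with corners at about (321,182), (378,183), (371,307) and (319,306). I'll cross-check these against the top camera.

```bash
python3 - <<'E'
from station import r
from h import *
c=r.get_calibration("wrist")
q=onz(c,[[321,182.5],[378,183],[371,307],[319,306.5]],.035); print(q.round(4),q.mean(0)); e=(q[2]+q[3]-q[0]-q[1]); print(np.degrees(np.arctan2(e[1],e[0])))
E
python3 go.py .6008 -.1531 .05 1.15;python3 go.py .6008 -.1531 .017 1.15
```

```text
[[ 0.5445 -0.1793  0.035 ]
 [ 0.5431 -0.1292  0.035 ]
 [ 0.663  -0.1261  0.035 ]
 [ 0.6642 -0.1764  0.035 ]] [ 0.60370827 -0.15274393  0.035     ]
1.4409925873373979
t 1.9 tcp [ 0.5736 -0.1834  0.2226] F [-0.8 -0.9  0.8] w 1.001 shift cm [17.26  2.94  2.83] turn [ 0.09 -0.    0.  ] dist cm 17.7 joints [ -2.  20.  -3.   0. -67. -86.]
t 1.9 tcp [ 0.5736 -0.1834  0.2226] F [-0.8 -0.9  0.8] w 1.001 shift cm [20.56  2.94  2.83] turn [ 0.09 -0.    0.  ] dist cm 21.0 joints [ -2.  20.  -3.   0. -67. -86.]
```

Request:
play_rows(plan=[[[3,1.5,1.5,0.1,0,0],[6,2.9,2.9,0.1,0,0],[10,2.9,2.9,0.1,0,0],[13,2.9,2.9,0.1,0,0],[13,2.9,2.9,0.1,0,0]]])

```text
time_s: 2.52
tcp_pos: [0.6, -0.1535, 0.09]
ee_rot: [[-0.006, -0.018, 1.0], [0.0, 1.0, 0.018], [-1.0, 0.0, -0.006]]
wrist_force: [-0.2, 0.0, 0.7]
gripper_width: 0.998
```

```bash
python3 go.py .602 -.153 .01 1.3
```

```text
t 2.525 tcp [ 0.6    -0.1535  0.09  ] F [-0.2  0.   0.7] w 0.998 shift cm [8.   0.05 0.25] turn [-0.03 -0.04 -0.  ] dist cm 8.0 joints [  1.  28. -10.  -0. -52. -90.]
```

Request:
play_rows(plan=[[[2.5,0,0.2,0,0,0],[5,0,0.2,0,0,0],[7,0,0.2,0,0,0],[8,0,0.2,0,0,0],[8,0,0.2,0,0,0]]])

```text
time_s: 3.15
tcp_pos: [0.6046, -0.153, 0.0131]
ee_rot: [[0.001, -0.019, 1.0], [-0.0, 1.0, 0.019], [-1.0, -0.0, 0.001]]
wrist_force: [0.1, -0.1, -0.6]
gripper_width: 0.998
```

```bash
python3 go.py .602 -.153 .01 1.3
```

```text
t 3.15 tcp [ 0.6046 -0.153   0.0131] F [ 0.1 -0.1 -0.6] w 0.998 shift cm [ 0.31  0.01 -0.26] turn [-0.02  0.    0.  ] dist cm 0.4 joints [  1.  34. -13.   0. -43. -90.]
```

Request:
play_rows(plan=[[[0.3,0,-0.2,0,0,0],[0.3,0,-0.2,0,0,0]]])

```text
time_s: 3.4
tcp_pos: [0.6023, -0.1527, 0.0102]
ee_rot: [[0.001, -0.019, 1.0], [0.0, 1.0, 0.019], [-1.0, -0.0, 0.001]]
wrist_force: [-0.8, -0.5, -0.6]
gripper_width: 0.998
```

Request:
play_rows(plan=[[[0,0,0,0,0,0],[0,0,0,0,0,0],[0,0,0,0,0,0],[0,0,0,0,0,0],[0,0,0,0,0,0]]], hand=0.4)

```text
time_s: 4.03
tcp_pos: [0.6022, -0.1527, 0.0095]
ee_rot: [[-0.0, -0.019, 1.0], [-0.0, 1.0, 0.019], [-1.0, -0.0, -0.0]]
wrist_force: [0.2, 1.0, 0.1]
gripper_width: 0.575
```

```bash
python3 go.py .602 -.153 .01 1.3
```

```text
t 4.025 tcp [ 0.6022 -0.1527  0.0095] F [0.2 1.  0.1] w 0.575 shift cm [-0.05 -0.03 -0.02] turn [-0.02 -0.    0.  ] dist cm 0.1 joints [  1.  34. -14.   0. -42. -90.]
```

The fingers stopped at an opening of 0.575, which is 50.0 mm, so it is gripped. Now I'll lift.

Request:
play_rows(plan=[[[-1,0,0,0,0,0],[-3,0,0,0,0,0],[-6,0,0,0,0,0],[-9,0,0,0,0,0],[-12,0,0,0,0,0]]], hand=0.4)

```text
time_s: 4.65
tcp_pos: [0.6019, -0.1526, 0.1309]
ee_rot: [[0.0, -0.019, 1.0], [0.0, 1.0, 0.019], [-1.0, 0.0, 0.0]]
wrist_force: [0.3, 0.1, -1.2]
gripper_width: 0.575
```

```bash
python3 go.py .55 .208 .13 8.2
```

```text
t 4.65 tcp [ 0.6019 -0.1526  0.1309] F [ 0.3  0.1 -1.2] w 0.575 shift cm [ 0.1  36.15 -4.5 ] turn [-0.71  0.   -0.  ] dist cm 36.4 joints [  1.  26.  -7.  -0. -57. -90.]
```

Request:
play_rows(plan=[[[0,2.5,-0.3,-0.05,0,0],[0,6.5,-0.8,-0.1,0,0],[0,11,-1.4,-0.2,0,0],[0,15.5,-2,-0.3,0,0],[0,20,-2.5,-0.4,0,0]]])

```text
time_s: 5.28
tcp_pos: [0.5728, 0.0482, 0.1301]
ee_rot: [[0.0, -0.089, 0.996], [0.0, 0.996, 0.089], [-1.0, 0.0, 0.0]]
wrist_force: [0.0, -0.8, -0.7]
gripper_width: 0.57
```

```bash
python3 go.py .55 .208 .13 8.2
```

```text
t 5.275 tcp [0.5728 0.0482 0.1301] F [ 0.  -0.8 -0.7] w 0.57 shift cm [ 1.000e-02  1.612e+01 -8.400e-01] turn [-0.31  0.   -0.  ] dist cm 16.1 joints [  21.   22.  -14.   -0.  -54. -106.]
```

Request:
play_rows(plan=[[[0,4.5,-0.2,-0.1,0,0],[0,9,-0.5,-0.2,0,0],[0,13,-0.7,-0.25,0,0],[0,16,-0.8,-0.3,0,0],[0,16,-0.8,-0.3,0,0]]])

```text
time_s: 5.9
tcp_pos: [0.5507, 0.2074, 0.1299]
ee_rot: [[0.0, -0.144, 0.99], [0.0, 0.99, 0.144], [-1.0, 0.0, 0.0]]
wrist_force: [1.0, -0.2, -1.1]
gripper_width: 0.576
```

```bash
python3 go.py .55 .208 .018 8.2
python3 - <<'E'
from station import r
import cv2
from h import *
for n in("wrist","side"):
    p,d=r.capture(n); cv2.imwrite(f"pics/{n}2.png",p)
E
```

```text
t 5.9 tcp [0.5507 0.2074 0.1299] F [ 1.  -0.2 -1.1] w 0.576 shift cm [11.19  0.07 -0.07] turn [ 0.01  0.   -0.  ] dist cm 11.2 joints [  36.   23.  -12.   -0.  -55. -118.]
```

View pics/wrist2.png

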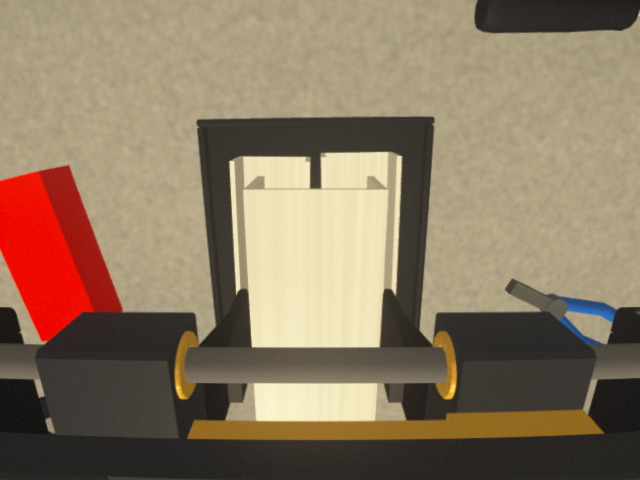

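View pics/side2.png

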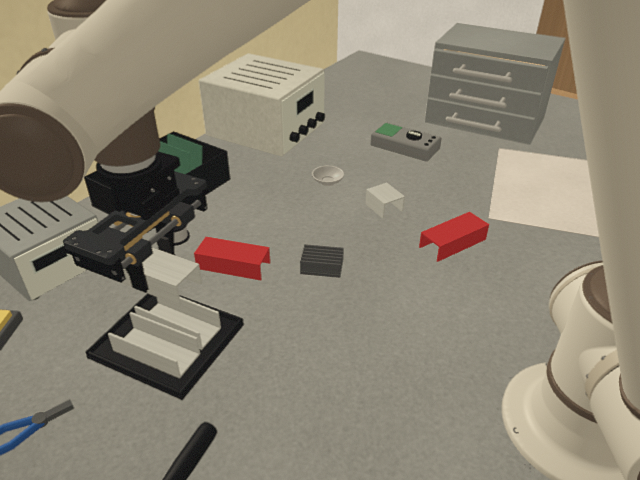

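The held channel (web columns 244–387, middle 315.5) is centred on the gap between the tray channels (column 316) and parallel to them. I'll lower it.

Request:
play_rows(plan=[[[2,0,0,0,0,0],[4.5,0,0,0,0,0],[7,0,0,0,0,0],[7.5,0,0,0,0,0],[7.5,0,0,0,0,0]]])

```text
time_s: 6.62
tcp_pos: [0.5515, 0.2049, 0.055]
ee_rot: [[0.0, -0.14, 0.99], [-0.0, 0.99, 0.14], [-1.0, -0.0, 0.0]]
wrist_force: [0.2, -0.8, -0.5]
gripper_width: 0.572
```

```bash
python3 go.py .55 .208 .018 8.2
python3 - <<'E'
from station import r
import cv2
from h import *
p,d=r.capture("wrist"); cv2.imwrite(f"pics/w3.png",p)
p,d=r.capture("side"); crop(p,70,220,200,200,4,"pics/s3.png")
E
```

```text
t 6.625 tcp [0.5515 0.2049 0.055 ] F [ 0.2 -0.8 -0.5] w 0.572 shift cm [ 3.7   0.33 -0.11] turn [-0.01  0.    0.  ] dist cm 3.7 joints [  36.   28.  -17.    0.  -45. -118.]
```

View pics/w3.png

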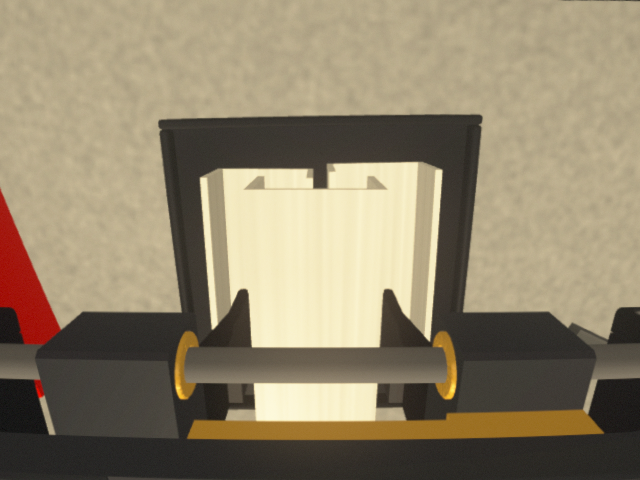

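View pics/s3.png

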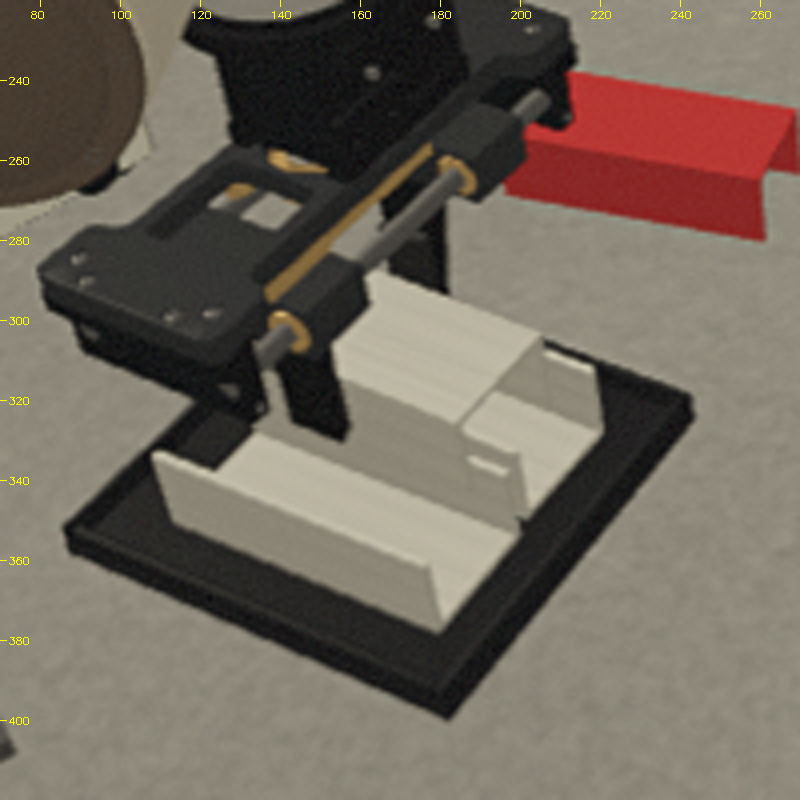

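Both flanges are over the troughs, and the small y drift agrees with the picture (gap at 320 against middle 316). I'll correct that and lower.

Request:
play_rows(plan=[[[0,0.3,-0.1,0,0,0],[1.5,0.3,-0.1,0,0,0],[2.7,0.3,-0.1,0,0,0],[3.2,0.3,-0.1,0,0,0],[3.4,0.3,-0.1,0,0,0]]])

```text
time_s: 7.35
tcp_pos: [0.5495, 0.2081, 0.0198]
ee_rot: [[-0.001, -0.141, 0.99], [-0.001, 0.99, 0.141], [-1.0, -0.001, -0.001]]
wrist_force: [0.5, 0.6, -0.6]
gripper_width: 0.572
```

```bash
python3 go.py .55 .208 .0175 8.2
```

```text
t 7.35 tcp [0.5495 0.2081 0.0198] F [ 0.5  0.6 -0.6] w 0.572 shift cm [ 0.23 -0.02  0.05] turn [-0.01 -0.01  0.  ] dist cm 0.2 joints [  37.   31.  -18.    0.  -41. -118.]
```

Request:
play_rows(plan=[[[0.1,0,0,0,0,0],[0.2,0,0,0,0,0],[0.2,0,0,0,0,0]]])

```text
time_s: 7.72
tcp_pos: [0.5498, 0.2084, 0.0188]
ee_rot: [[0.0, -0.141, 0.99], [0.0, 0.99, 0.141], [-1.0, 0.0, 0.0]]
wrist_force: [-0.1, -0.4, -2.3]
gripper_width: 0.573
```

```bash
python3 go.py .55 .208 .0175 8.2
python3 - <<'E'
from station import r
import cv2
from h import *
p,d=r.capture("side"); crop(p,70,220,200,200,4,"pics/s4.png")
E
```

```text
t 7.725 tcp [0.5498 0.2084 0.0188] F [-0.1 -0.4 -2.3] w 0.573 shift cm [ 0.13 -0.04  0.02] turn [-0.01  0.   -0.  ] dist cm 0.1 joints [  37.   31.  -18.    0.  -41. -118.]
```

View pics/s4.png

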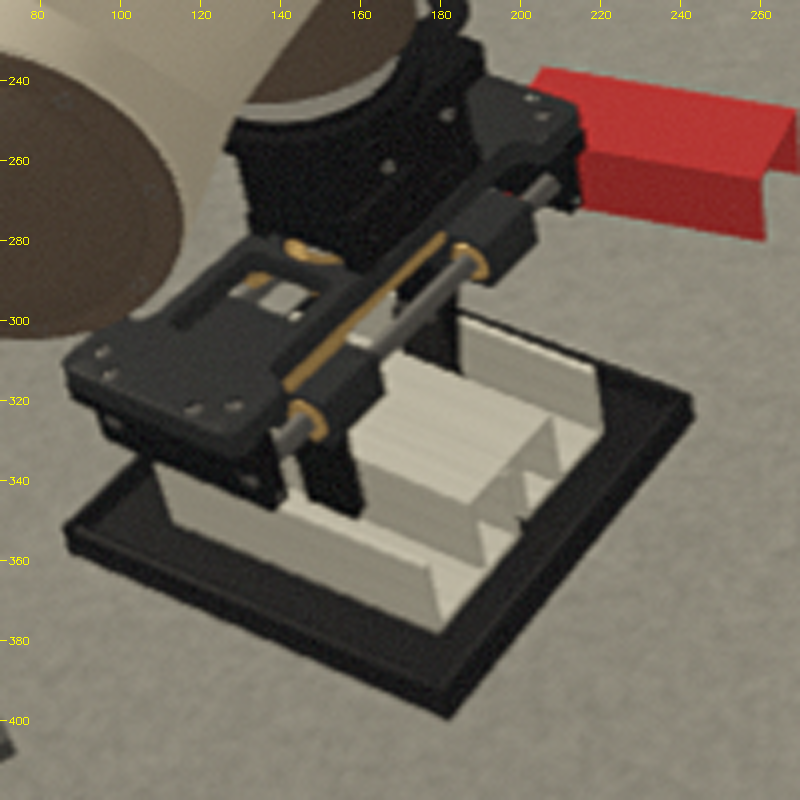

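Request:
play_rows(plan=[[[0.1,0,0,0,0,0],[0.15,0,0,0,0,0],[0.15,0,0,0,0,0],[0.15,0,0,0,0,0]]])

```text
time_s: 8.28
tcp_pos: [0.5498, 0.2084, 0.0175]
ee_rot: [[0.0, -0.141, 0.99], [0.0, 0.99, 0.141], [-1.0, 0.0, 0.0]]
wrist_force: [-0.4, 0.5, 2.7]
gripper_width: 0.571
```

```bash
python3 go.py .55 .208 .0175 8.2
```

```text
t 8.275 tcp [0.5498 0.2084 0.0175] F [-0.4  0.5  2.7] w 0.571 shift cm [ 0.   -0.04  0.02] turn [-0.01  0.   -0.  ] dist cm 0.0 joints [  37.   31.  -18.    0.  -41. -118.]
```

The reading is +2.7 N upward at z = 0.0175, as expected for contact. I'll release to 0.70 (61 mm), which stays clear of the outer flanges.

Request:
play_rows(plan=[[[0,0,0,0,0,0],[0,0,0,0,0,0],[0,0,0,0,0,0],[0,0,0,0,0,0]]], hand=0.7)

```text
time_s: 8.78
tcp_pos: [0.5497, 0.2083, 0.0169]
ee_rot: [[-0.0, -0.141, 0.99], [-0.0, 0.99, 0.141], [-1.0, -0.0, -0.0]]
wrist_force: [-0.2, 0.2, 0.0]
gripper_width: 0.695
```

```bash
python3 go.py .55 .208 .0175 8.2
```

```text
t 8.775 tcp [0.5497 0.2083 0.0169] F [-0.2  0.2  0. ] w 0.695 shift cm [-0.06 -0.04  0.03] turn [-0.01 -0.    0.  ] dist cm 0.1 joints [  37.   31.  -18.   -0.  -40. -118.]
```

Request:
play_rows(plan=[[[-0.8,0,0,0,0,0],[-2,0,0,0,0,0],[-4,0,0,0,0,0],[-7,0,0,0,0,0],[-11,0,0,0,0,0]]])

```text
time_s: 9.4
tcp_pos: [0.5493, 0.208, 0.1283]
ee_rot: [[-0.001, -0.141, 0.99], [-0.001, 0.99, 0.141], [-1.0, -0.0, -0.001]]
wrist_force: [0.6, -0.0, 0.0]
gripper_width: 0.695
```

Request:
play_rows(plan=[[[0,-3,-3,0,0,0],[0,-7,-5,0,0,0],[0,-12,-7,0,0,0],[0,-17,-8,0,0,0],[0,-20,-9,0,0,0]]])

```text
time_s: 10.02
tcp_pos: [0.4886, -0.0042, 0.1283]
ee_rot: [[0.002, -0.14, 0.99], [0.0, 0.99, 0.14], [-1.0, 0.0, 0.002]]
wrist_force: [-0.1, -0.3, -0.6]
gripper_width: 0.701
```

Run:
```python
from station import r
import cv2
from h import *
p,d=r.capture("side"); crop(p,70,220,200,200,3,"pics/s5.png")
p,d=r.capture("top"); cv2.imwrite("pics/top5.png",p); crop(p,130,120,120,120,5,"pics/t5.png")
```

```text
(no output)
```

View pics/s5.png

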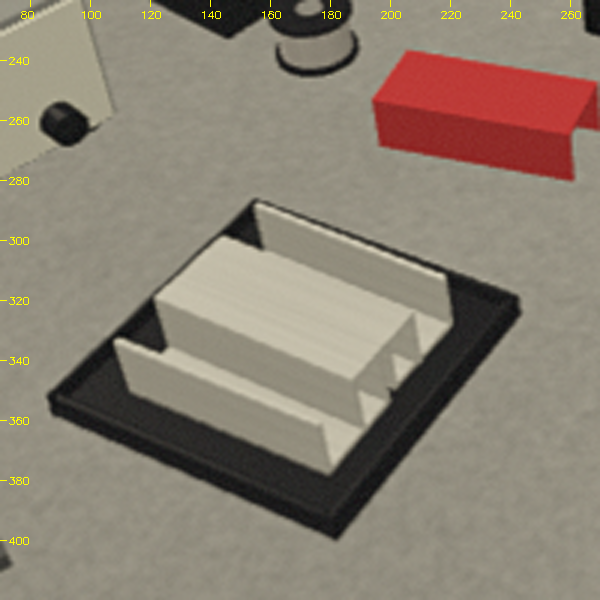

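View pics/t5.png

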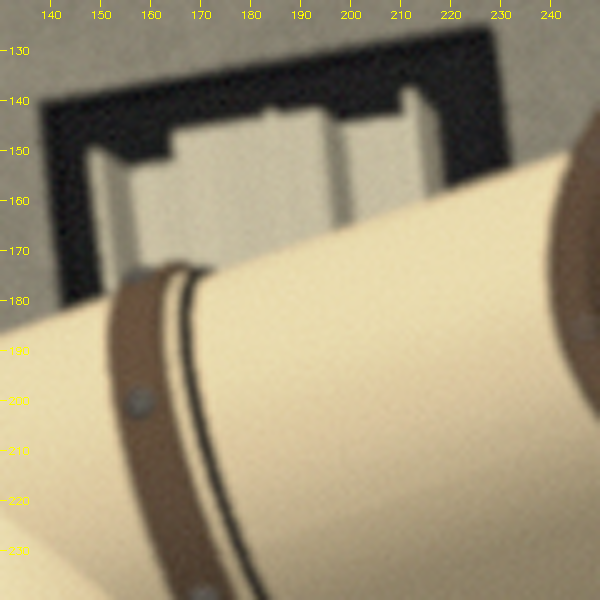

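The side view shows the channel seated level, with one flange in each trough and the near ends flush. In the top view the far web corners are at (164,145.5) and (194.5,141.5), and the tray channels' flange corners at (148,150) and (211,137) have not moved. One numeric check, then I hand in.

Run:
```python
from station import r
from h import *
c=r.get_calibration("top"); q=onz(c,[[164,145.5],[194.5,141.5]],.043); d=q[0]-q[1]
a=np.arctan2(-d[0],d[1]); ctr=q.mean(0)[:2]-.06*np.array([np.cos(.143),np.sin(.143)])
print(np.linalg.norm(d),np.degrees(a),ctr)
for P,A in(([.5445,.2372],.1572),([.5555,.1793],.1309)):
    v=ctr-P; print(v@[np.cos(A),np.sin(A)],v@[-np.sin(A),np.cos(A)])
r.finish_job()
```

```text
0.05181952032971845 6.509607944837517 [0.54933004 0.20839859]
0.0002615290363473445 -0.029202432370328067
-0.0023190349061159832 0.029654990596431775
the job is handed in; nothing more can be done
```

The loose full-length channel now rests open side down across the two tray channels, one flange on each trough floor. I gripped it across its 50 mm width, carried it over, lowered it until the wrist felt contact, and opened the fingers only to 61 mm before backing out. I handed the job in at about 10 s; it reports no verdict.

- **Placement:** by the top camera the channel sits 29.2 mm and 29.7 mm beside the two middle lines. Its ends are within about 2.5 mm of theirs and it is within about 3° of parallel.
- **Contact:** the wrist read +2.7 N upward at TCP height 17.5 mm, 8 mm above the grasp height, which matches the trough floor.
- **Other parts:** in the last pictures, the tray channels had not visibly moved and the channel sat level with its near ends flush. The arm never went near the offcut, but I did not measure it again afterwards.
- **Limits of the check:** the arm hid the lower part of the tray from the top camera, so the position figures come from the far web edge only. That edge measured 51.8 mm against the true 50 mm, so the angle is good to about 2°.

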